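# Close the loaded exposure unit and start it

### The job

The copper plate is already on the glass of the UV exposure unit. Lower the lid gently until it is fully shut without shifting the plate, and only then, on the sloping control panel, press the square pump key and after it the large round start key, one at a time, each right down and let go. Do not press the small stop key, press no key while the lid is open, and leave the things around the unit where they are.

Things in the scene. Friction and masses are not known exactly. Their poses are not given: they have to be found in the camera images.
- unit: Grey tabletop UV exposure unit, fixed, 320 mm wide (y). In its frame (origin on the table; x away from the robot, within 13 degrees, z up), in mm: case x -70 to 130, rim at z 85, glass bed at z 81; the control panel slopes 40 degrees from the rim's front edge (x -70, z 85) down to (x -150, z 18), facing up and to -x.
- lid (a joint): Lid angle about the hinge along the rear edge, rad: 0 fully shut, 1.3 wide open; starts at 0.7 to 1.0. The hinge is stiff: the lid (0.7 kg) stays at any angle it is left at and does not fall shut; it takes about 1 to 5 N at the handle to bring down.
- lid_hinge (a point): Point on the hinge line at the middle of the rear edge; in the unit's frame x 130, y 0, z 85 mm. The hinge line runs along the unit's y.
- lid_handle (a point): Middle of the lid's bar handle: round steel bar, 12 mm thick, 210 mm long along the unit's y, on stand-offs at y +-97, its centre 36 mm off the lid's front face (lid 36 mm thick). In the lid's plane it is 240 mm from the hinge line and 19 mm above it. Shut: x -110, z 104 mm in the unit's frame, some 45 mm right above the keys, so reach them from the robot's side, tool tilted like the panel.
- pump_key_top (a point): Centre of the top of the pump key: square, 26 mm, grey, in a steel bezel; at the left end (unit's +y) of the row of three keys. At x -116, y 75, z 59 mm in the unit's frame; 10 mm off the panel, bezel 4 mm. Site z axis: the panel's normal, 40 degrees from vertical towards the unit's -x; the key goes down along -z.
- pump_key (a joint): Travel of the pump key, m: 0 up, 0.006 fully down; springs back. It takes 1.5 N to start and 5 N to bring it fully down.
- stop_key_top (a point): Centre of the top face of the stop key: round, 20 mm in diameter, the small one in the middle of the row (x -116, y 0, z 59 mm in the unit's frame); not to be pressed. Axes as for the pump key.
- stop_key (a joint): Travel of the stop key, m: 0 up, 0.006 fully down; same spring.
- start_key_top (a point): Centre of the top face of the start key: round, 34 mm in diameter, the large one at the right end (unit's -y) of the row (x -116, y -75, z 59 mm in the unit's frame). Axes as for the pump key.
- start_key (a joint): Travel of the start key, m: 0 up, 0.006 fully down; same spring and same forces as the pump key.
- plate: Copper plate 75 x 105 x 3 mm, loose, lying flat on the glass bed inside the unit. Origin at the centre of its underside.
- ink_tin: Bystander: shut steel ink tin, 84 mm in diameter, 75 mm high, standing on the unit's left. Origin at the centre of its underside.
- jar: Bystander: glass jar, 66 mm in diameter, 100 mm high, standing on the unit's right. Origin at the centre of its underside.
- mug: Bystander: white mug, 80 mm in diameter, 90 mm high, with a handle. Origin at the centre of its underside.
- brayer: Bystander: ink roller lying on the table, roller 38 mm thick and 100 mm long, wooden handle 165 mm overall to its -x. Origin on the table under the roller.
- palette_knife: Bystander: palette knife about 200 mm long and under 30 mm high, lying flat in front of the right half of the control panel. Origin under its middle.
- offcut: Bystander: copper offcut 60 x 90 x 4 mm lying flat in front of the unit's control panel. Origin at the centre of its underside.
- loupe: Bystander: black magnifier, 44 mm in diameter, 45 mm high. Origin at the centre of its underside.

How it is judged:
By the outcome, as a careful person would: the job done as asked, in the order asked, and still so for the second after the job is handed in, with the robot touching nothing.
It also fails if it takes over 64 s, if anything falls off the work surface, if the arm or the gripper's body presses on something with over 40 N, if the wrist force passes 120 N, or if a joint passes its speed limit or range.

### The arm

A 7-joint arm with a two-finger parallel gripper is mounted at the origin on the work surface. World frame = base frame: x ahead of the robot, y to its left, z up, the work surface at z = 0. Lengths are in mm, angles in rad, forces in N, time in s.
With the tool pointing down it reaches from about 400 to 875 mm from the base axis. Payload 19.3 kg.
Tool frame: the origin (TCP) lies at the very end of the fingers, on their centre line; the grasp point (between the pads) lies 19 mm behind it (grip_point_offset is the z of the grasp point in the tool frame, in mm); z points along the fingers, x is the direction in which the jaws open and shut, and the axes are right-handed (so a half turn about z gives the same grasp; the last joint's range is limited). The gripper opens to 85 mm and grips with 20 to 120 N. Pads are 22 mm wide; open, the fingers measure 114 mm over their backs; the gripper's body (76 mm by 85 mm) begins 54 mm behind the grasp point. The pads swing forward as they close: fully open they stand 13 mm farther back than shut.
Start: joints at [1.229, 0.521, -0.036, 1.599, 0.021, 1.021, -0.113], TCP at [167.763, -602.055, 231.291] pointing down, gripper open.
Joint ranges: [-2.91, 2.91], [-0.3, 2.13], [-1.5, 1.42], [0.17, 2.43], [-1.26, 4.41], [0.16, 1.93], [-2.52, 2.52]. Speed limits (rad/s): [1.89, 1.89, 2.39, 2.39, 3.01, 3.01, 3.01].

### API

Orientations are given as a 3x3 rotation matrix whose columns are the frame's x, y, z axes.
In Python, from workcell import movep, movel, goto_joints, open_gripper, clamp, wait, inverse_kinematics, read_state, camera, PlanningError, finish_job, grip_point_offset gives the robot as it stands. Calls block until the motion is done:
- movep(position, orientation): joint-space move of the TCP to a pose.
- movel(position, frame=None, max_speed=150, guard=None): straight line of the TCP; frame=None keeps the orientation; max_speed is the mean speed in mm/s. With guard (N) it stops when the force on the tool has changed by that much, and returns True; else False.
- goto_joints(angles): joint-space move.
- open_gripper() and clamp(): open the fingers fully, or close them until they stop; the grip force is fixed at half the most.
- wait(seconds).
- inverse_kinematics(position, orientation): joint angles nearest the present ones, or None.
- read_state(): the state.
- camera(name): name is "scene" or "top" or "wrist"; returns a dict with "image" (480x640x3 uint8, blue, green, red), "range_z" (480x640 float32, mm along the optical axis (not along the pixel's ray), 0 where there is no reading), "fx", "fy", "cx", "cy" (pixels), "cam_to_world" (4x4, takes a point from camera to world coordinates). Camera axes: x right, y up, looking along -z (the intrinsics and any distortion apply to the point x, -y, -z); pixel columns grow to the right and rows downward; lengths in mm; the calibration is good to about 2 mm. A picture is of the moment at which its call begins.
A pose or a line that the arm cannot do raises PlanningError and nothing moves.
- finish_job(): hands the job in, once; it reports no verdict.
The state is a dict: "time": time; "qpos": joint angles; "qvel": joint speeds; "joint_efforts": joint torques, N m; "eef_pos": TCP position; "tool_rot": TCP orientation; "ft_force": force on the tool from outside, world axes, zero at the start; "torque": the same for the moment, N m; "finger_gap": finger opening in mm.
Only numpy, scipy, OpenCV 4.12 (cv2) and the standard library are available. Lean on these libraries where they do the work, as an engineer would, in place of code of your own. Each camera call takes 0.05 s, during which the arm holds its last target.

## Working session

There is one attempt and no reset: what is moved stays moved. The work goes in short steps, each a Python script; the robot and the scene stay as the last script left them, time stands still between calls to the robot, and variables do not carry over. Pictures are saved under pics/ and viewed, and the job is handed in when it is done.

```bash
ls; mkdir -p pics
python3 - <<'E'
from workcell import *
import cv2,numpy as np
for n in ("scene","top","wrist"):
    c=camera(n); cv2.imwrite(f"pics/{n}0.png",c["image"]); np.savez(f"{n}0.npz",**c)
    print(n,c["fx"],c["fy"],c["cx"],c["cy"],np.round(c["cam_to_world"],3).tolist(),[k for k in c])
s=read_state(); print(s)
E
```

```text
pics
scene 440.3645128649328 440.3645128649328 319.6000120475213 243.11480904955138 [[-0.672, -0.576, 0.465, 1065.161], [0.74, -0.518, 0.428, 418.231], [-0.006, 0.632, 0.775, 880.031], [0.0, 0.0, 0.0, 1.0]] ['image', 'range_z', 'fx', 'fy', 'cx', 'cy', 'cam_to_world']
top 461.5481957414683 461.5481957414683 313.8379143340662 243.3884609936189 [[-0.03, 0.989, -0.145, 432.183], [-0.999, -0.034, -0.031, -31.031], [-0.035, 0.143, 0.989, 1175.546], [0.0, 0.0, 0.0, 1.0]] ['image', 'range_z', 'fx', 'fy', 'cx', 'cy', 'cam_to_world']
wrist 431.2682528932421 431.2682528932421 317.0852531236415 245.5957383618185 [[0.268, 0.915, 0.303, 245.523], [-0.964, 0.254, 0.083, -580.343], [-0.001, -0.315, 0.949, 373.459], [0.0, 0.0, 0.0, 1.0]] ['image', 'range_z', 'fx', 'fy', 'cx', 'cy', 'cam_to_world']
{'time': 0.15, 'qpos': array([ 1.22876877,  0.52186393, -0.03635343,  1.59986866,  0.02122809,
        1.02108499, -0.11281811]), 'qvel': array([-1.95488588e-03, -1.30578779e-03,  4.88960829e-04, -2.83405007e-03,
        5.18301942e-04, -4.41389705e-05,  5.21563050e-05]), 'joint_efforts': array([ 2.13982785e-03, -9.27390289e+01,  1.98058896e+00, -3.70059156e+01,
        1.79549080e-02,  6.33072486e-03, -1.01897169e-04]), 'eef_pos': array([ 167.72082659, -601.81987337,  230.86887027]), 'tool_rot': array([[ 2.68498617e-01, -9.63280026e-01, -2.88632533e-04],
       [-9.63279707e-01, -2.68498764e-01,  7.87834747e-04],
       [-8.36402954e-04,  6.65013213e-05, -9.99999648e-01]]), 'ft_force': array([ 0.34294375,  0.8939553 , -0.12224122]), 'torque': array([-0.07032698,  0.03687113,  0.06498081]), 'finger_gap': 85.2554221601422}
```

View pics/scene0.png

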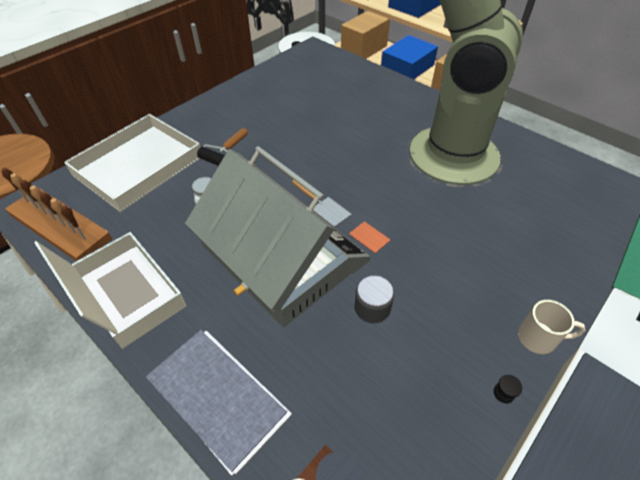

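View pics/top0.png

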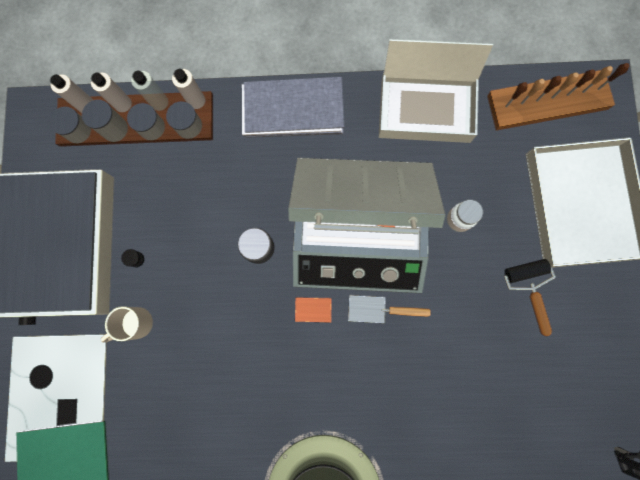

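```bash
cat > h.py <<'E'
import numpy as np, cv2
def ray(c,u,v):
    T=np.asarray(c["cam_to_world"]); d=np.array([(u-c["cx"])/c["fx"],-(v-c["cy"])/c["fy"],-1.0])
    return T[:3,3],T[:3,:3]@d
def on_z(c,u,v,z):
    o,d=ray(c,u,v); return o+d*(z-o[2])/d[2]
def at_range(c,u,v):
    o,d=ray(c,u,v); return o+d*c["range_z"][int(round(v)),int(round(u))]
def proj(c,p):
    T=np.asarray(c["cam_to_world"]); q=T[:3,:3].T@(np.asarray(p,float)-T[:3,3])
    return np.array([c["cx"]+c["fx"]*q[0]/-q[2], c["cy"]-c["fy"]*q[1]/-q[2]])
def cloud(c):
    v,u=np.mgrid[0:480,0:640]; T=np.asarray(c["cam_to_world"])
    z=c["range_z"]; P=np.stack([(u-c["cx"])/c["fx"]*z,-(v-c["cy"])/c["fy"]*z,-z],-1)
    return P@T[:3,:3].T+T[:3,3]
E
python3 - <<'E'
from h import *
c=dict(np.load("top0.npz")); im=c["image"]
cv2.imwrite("pics/topz.png",cv2.resize(im[150:330,280:450],None,fx=4,fy=3.3,interpolation=cv2.INTER_CUBIC))
g=cv2.cvtColor(im,cv2.COLOR_BGR2GRAY)
roi=g[262:288,315:405]; m=(roi>90).astype(np.uint8)
n,l,s,ce=cv2.connectedComponentsWithStats(m)
for i in range(1,n):
    if s[i,4]>20:
        u,v=ce[i]+[315,262]; print(s[i],u,v,on_z(c,u,v,59),at_range(c,u,v))
E
```

```text
[  6   3  15  13 173] 327.6242774566474 271.0057803468208 [526.60369708 -27.79764141  59.        ] [526.15660518 -27.81295118  64.28695484]
[ 66   5  18  15 216] 389.50925925925924 274.087962962963 [ 514.31831652 -176.46141389   59.        ] [ 514.0013689  -175.90022083   63.30857291]
[ 38   6  12  10 100] 358.40999999999997 272.64 [ 520.23077038 -101.95354069   59.        ] [ 519.97344321 -101.74626353   62.26319648]
[ 0 23 42  3 69] 331.52173913043475 286.5652173913044 [488.75534994 -35.9090471   59.        ] [490.67647103 -36.07470216  21.08369108]
```

View pics/topz.png

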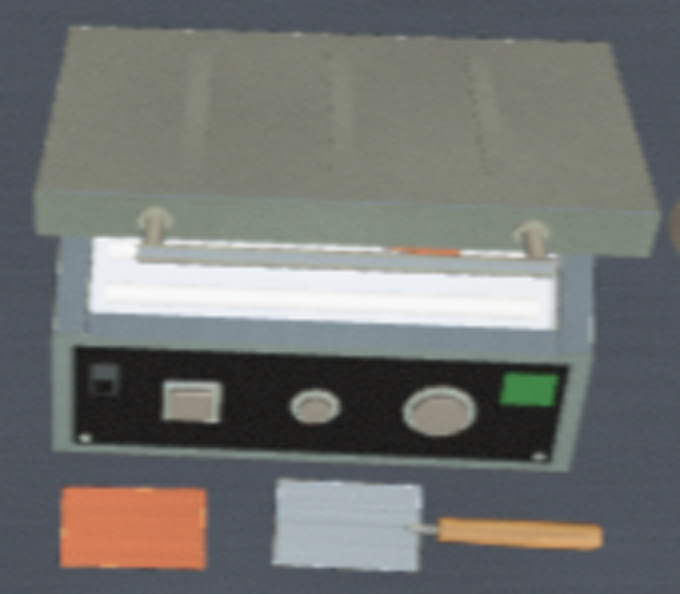

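Run:
```python
from h import *
from scipy.optimize import least_squares,brentq
c=dict(np.load("top0.npz")); s=dict(np.load("scene0.npz"))
K=[np.array([526.6,-27.8]),np.array([514.3,-176.5])]
d=K[0]-K[1]; yaw=-np.arctan2(d[0],d[1]); ex=np.array([np.cos(yaw),np.sin(yaw)]); 
o=(K[0]+K[1])/2+116*ex; print("yaw",yaw,"origin",o)
def W(x,y,z): return np.array([*(o+x*ex+y*np.array([-ex[1],ex[0]])),z])
for n,p in dict(rimFL=(-70,160,85),rimFR=(-70,-160,85),panBL=(-150,160,18),panBR=(-150,-160,18)).items(): print(n,proj(c,W(*p)),proj(s,W(*p)))
def H(a,y=0): return W(130-240*np.cos(a)+19*np.sin(a),y,85+240*np.sin(a)+19*np.cos(a))
for a in (.7,.75,.8,.85,.9,.95,1.0):
    print(a,H(a).round(),proj(c,H(a,105)).round(1),proj(c,H(a,-105)).round(1),proj(s,H(a,105)).round(1),proj(s,H(a,-105)).round(1))
for v in (226,227,228,229,230): print(v,at_range(c,340,v).round(1),at_range(c,395,v+1).round(1))
cv2.imwrite("pics/scz.png",cv2.resize(s["image"][120:340,160:420],None,fx=3,fy=2.7,interpolation=cv2.INTER_CUBIC))
```

```text
yaw -0.08252899842566973 origin [ 636.0551841 -111.7125001]
rimFL [292.77519705 249.10780197] [346.57938895 257.93440402]
rimFR [427.87937042 255.59546201] [259.2173148 186.7390899]
panBL [293.03138714 284.20539813] [368.34621804 256.67832617]
panBR [421.64862486 290.79856485] [284.46127918 190.60937588]
0.7 [ 595. -108.  254.] [313.9 225.5] [418.1 230.2] [320.4 198.6] [255.8 149.7]
0.75 [ 604. -109.  262.] [314.  220.5] [419.  225.3] [317.2 197.7] [252.2 148.4]
0.8 [ 613. -110.  270.] [314.1 215.3] [419.9 220. ] [313.7 197.1] [248.4 147.3]
0.85 [ 622. -111.  278.] [314.2 209.9] [420.7 214.6] [310.1 196.7] [244.5 146.5]
0.9 [ 632. -111.  285.] [314.3 204.2] [421.5 208.9] [306.2 196.6] [240.3 145.9]
0.95 [ 642. -112.  291.] [314.5 198.4] [422.2 203.1] [302.1 196.8] [236.  145.5]
1.0 [ 652. -113.  297.] [314.7 192.5] [422.9 197.1] [297.8 197.2] [231.5 145.4]
226 [598.7 -56.2 264.2] [ 593.3 -166.1  261. ]
227 [596.4 -56.1 265.6] [ 591.4 -166.   260.5]
228 [595.2 -56.2 260.9] [ 588.9 -165.6  262.9]
229 [593.  -56.  262.1] [ 586.5 -165.1  265. ]
230 [591.5 -56.1 258.9] [ 584.7 -165.2  264. ]
```

View pics/scz.png

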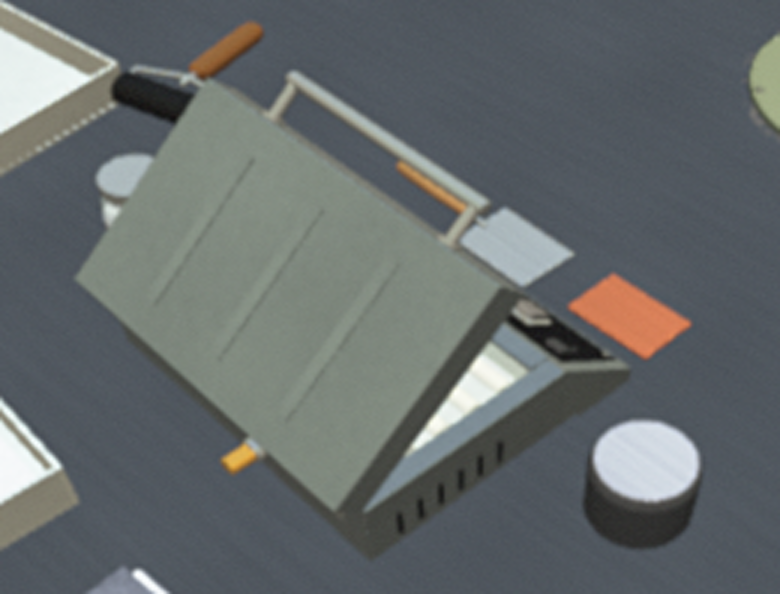

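```bash
cat >> h.py <<'E'
yaw=-0.0825; o=np.array([636.06,-111.7])
def setU(y,oo):
    global yaw,o; yaw=y;o=np.array(oo)
def ax():
    X=np.array([np.cos(yaw),np.sin(yaw),0]); Y=np.array([-np.sin(yaw),np.cos(yaw),0]); return X,Y,np.array([0,0,1.])
def W(x,y,z):
    X,Y,Z=ax(); return np.array([*o,0])+x*X+y*Y+z*Z
def Hc(a,y=0): return W(130-240*np.cos(a)+19*np.sin(a),y,85+240*np.sin(a)+19*np.cos(a))
def R(tilt):  # tool z tilted from down towards unit +x by tilt, tool x = -unit y
    X,Y,Z=ax(); z=np.sin(tilt)*X-np.cos(tilt)*Z; x=-Y; return np.column_stack([x,np.cross(z,x),z])
E
python3 - <<'E'
from workcell import *
from h import *
t=np.radians(40)
for p,r in [((480,-112,320),R(0)),(Hc(.7)+[0,0,46],R(0)),(Hc(0)+[0,0,0],R(0)),(Hc(0)+[0,0,0],R(.3)),(W(-116,75,59),R(t)),(W(-116,-75,59),R(t)),(W(-116,0,59)+np.array([-60,0,70]),R(t))]:
    print(inverse_kinematics(p,r))
movep((330,-420,380),R(0)); movep((480,-112,330),R(0)); clamp()
c=camera("wrist"); cv2.imwrite("pics/w1.png",c["image"]); np.savez("w1.npz",**c)
s=read_state(); print(s["time"],s["finger_gap"],s["eef_pos"],s["ft_force"])
E
```

```text
[ 0.38105998  0.23111159 -0.32793751  1.80905543  0.082272    1.11468192
 -1.62834814]
[ 0.249948    0.43450163 -0.24066856  1.56302804  0.10978871  1.15735054
 -1.66665541]
[ 0.17906721  0.56114454 -0.13161826  1.93514245  0.11529036  0.65242252
 -1.67760654]
[ 0.06624806  0.47714659  0.01996035  2.18878547 -0.05254282  0.175967
 -1.52035888]
None
None
None
3.3667 0.018946623810228276 [ 480.01283679 -111.97321827  330.00873268] [ 0.53318449  0.30574929 -0.34612303]
```

View pics/w1.png

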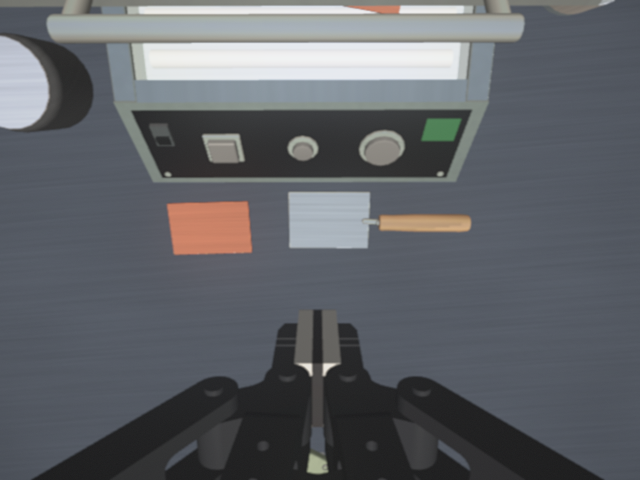

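Run:
```python
from h import *
c=dict(np.load("w1.npz")); im=c["image"]
cv2.imwrite("pics/w1z.png",cv2.resize(im[90:190,110:490],None,fx=2,fy=2,interpolation=cv2.INTER_CUBIC))
for u,v in((226,150),(302,152),(382,151),(209,136),(302,142),(365,143)): print(u,v,im[v,u],at_range(c,u,v).round(1))
hsv=cv2.cvtColor(im,cv2.COLOR_BGR2HSV).astype(int)
b=im.astype(int); m=((b[...,2]>b[...,0]+4)&(b[...,2]>100)&(b[...,1]<b[...,2])).astype(np.uint8); 
m[:130]=0;m[168:]=0;m[:,:200]=0;m[:,410:]=0
n,l,s,ce=cv2.connectedComponentsWithStats(m)
P=[]
for i in range(1,n):
    if s[i,4]>60: print(s[i],ce[i],on_z(c,*ce[i],59).round(1))
g=cv2.cvtColor(im,cv2.COLOR_BGR2GRAY)
X=cloud(c)
for u in (120,200,300,400,480): print(u,g[10:45:2,u], X[27,u].round(1))
```

```text
226 150 [130 137 140] [526.  -31.   64.6]
302 152 [131 137 141] [ 517.8 -101.    60.1]
382 151 [131 137 141] [ 512.4 -176.    59.5]
209 136 [171 174 167] [539.7 -16.9  62.9]
302 142 [133 141 140] [ 527.1 -101.9   61.4]
365 143 [150 162 156] [ 521.1 -160.5   59.1]
[365 137  35  28 781] [381.8553137  150.84379001] [ 512.5 -176.    59. ]
[208 140  31  23 612] [223.11601307 151.00490196] [524.8 -26.9  59. ]
[293 143  20  18 285] [302.42807018 151.24210526] [ 518.4 -101.4   59. ]
120 [130 130 135 157 171 170 168 169 169 170 171 170 166 157 149 130 112 130] [599.  -35.4 263.4]
200 [233 236 174 160 172 172 172 172 173 174 174 175 171 165 157 134 160 232] [596.  -70.5 264.1]
300 [234 235 162 163 173 173 173 173 174 176 176 177 176 170 162 138 164 233] [ 592.5 -113.9  263.5]
400 [225 229 147 162 168 170 170 171 172 172 175 173 171 170 158 134 168 232] [ 588.7 -157.4  264.4]
480 [134 129 129 158 163 165 167 167 168 169 169 170 169 164 154 129 117 137] [ 585.9 -192.5  263.3]
```

View pics/w1z.png

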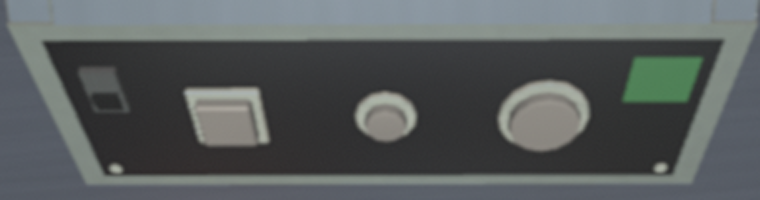

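```bash
cat >> h.py <<'E'
setU(-0.0815,(634.5,-111.6))
E
python3 - <<'E'
from workcell import *
from h import *
p=Hc(.71)+[0,0,6]; print(p)
movep(p+[0,0,20],R(0))
f0=read_state()["ft_force"]
hit=movel(p-[0,0,6],max_speed=25,guard=1.5)
s=read_state(); print(hit,s["eef_pos"],s["ft_force"]-f0,s["time"])
E
```

```text
[ 595.00950823 -108.37437996  261.84898069]
True [ 594.18783019 -108.32819297  262.66985948] [-0.34575336 -0.34742818  1.29815193] 4.6667
```

Run:
```python
from workcell import *
from h import *
for a in (.6,.48,.36,.24,.12,.04):
    hit=movel(Hc(a)+[0,0,6],max_speed=60,guard=15)
    s=read_state(); print(a,hit,s["eef_pos"].round(1),s["ft_force"].round(1),round(s["time"],2))
    if hit: break
else:
    hit=movel(Hc(0)+[0,0,-2],max_speed=15,guard=14)
    s=read_state(); print(hit,s["eef_pos"].round(1),s["ft_force"].round(1),round(s["time"],2))
c=camera("top"); np.savez("top2.npz",**c); cv2.imwrite("pics/top2.png",cv2.resize(c["image"][150:330,230:480],None,fx=3,fy=3))
```

```text
0.6 True [ 588.7 -107.9  256.6] [0.3 0.5 0.5] 4.94
```

View pics/top2.png

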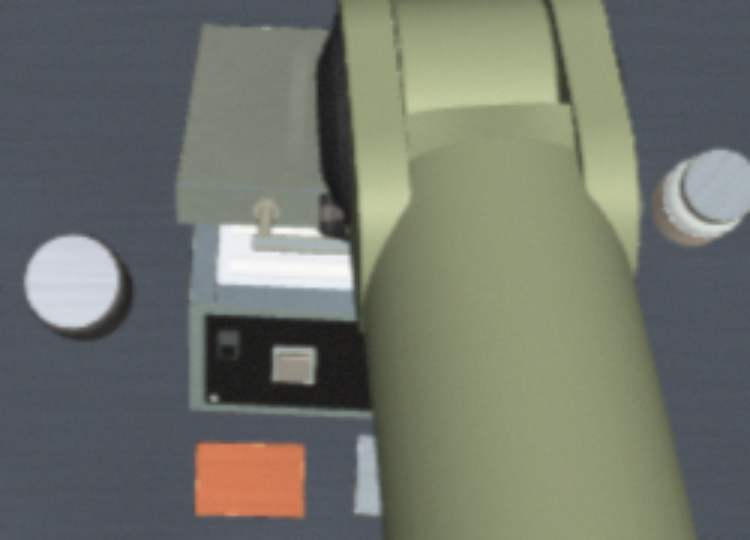

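Run:
```python
from workcell import *
from h import *
for a in (.6,.48):
    hit=movel(Hc(a)+[0,0,6],max_speed=35,guard=20)
    s=read_state(); print(a,hit,s["eef_pos"].round(1),s["ft_force"].round(1),round(s["time"],2))
    if hit: break
c=camera("wrist"); np.savez("w2.npz",**c); cv2.imwrite("pics/w2.png",c["image"])
```

```text
0.6 False [ 577.4 -106.9  242.1] [-0.2 -0.4 -0.3] 5.7
0.48 False [ 561.  -105.6  218.8] [-0.7 -0.3 -0.6] 6.67
```

View pics/w2.png

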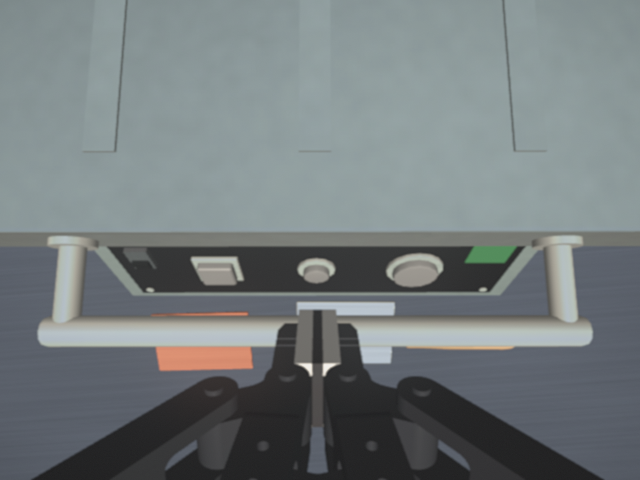

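Run:
```python
from workcell import *
from h import *
for a in (.36,.24,.12,.05):
    hit=movel(Hc(a)+[0,0,6],max_speed=35,guard=20)
    s=read_state(); print(a,hit,s["eef_pos"].round(1),s["ft_force"].round(1),round(s["time"],2))
    if hit: break
else:
    hit=movel(Hc(0)+[0,0,-2],max_speed=12,guard=16)
    s=read_state(); print(hit,s["eef_pos"].round(1),s["ft_force"].round(1),round(s["time"],2))
c=camera("scene"); np.savez("s3.npz",**c); cv2.imwrite("pics/s3.png",cv2.resize(c["image"][100:340,150:420],None,fx=2.5,fy=2.5))
```

```text
0.36 False [ 547.1 -104.5  193.4] [-0.7  0.3 -0. ] 7.7
0.24 False [ 536.3 -103.6  166.6] [-0.3  0.4  0.3] 8.68
0.12 False [ 528.9 -103.   138.7] [-0.2  0.1  0.5] 9.65
0.05 False [ 526.1 -102.7  121.9] [-0.2 -0.2 -0.6] 10.28
True [ 525.4 -102.7  109.7] [-2.8  1.  14.8] 11.33
```

View pics/s3.png

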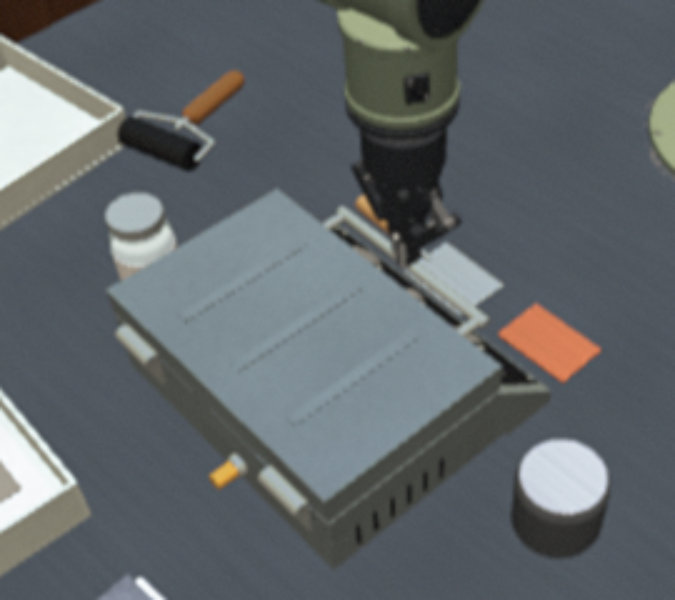

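Run:
```python
from workcell import *
from h import *
s=read_state();z0=s["eef_pos"]
hit=movel(z0-[0,0,3],max_speed=10,guard=25); s=read_state(); print(hit,s["eef_pos"],s["ft_force"])
movel(z0+[-10,0,40],max_speed=100)
movep(W(-215,0,260),R(0.0))
q=read_state()["qpos"].copy(); print(q.round(3))
q2=q+[0,0,0,0,np.pi,0,np.pi]; q2[5]=.2
print(q2)
goto_joints(q2)
s=read_state(); print(s["time"],s["eef_pos"].round(1)); print(s["tool_rot"].round(3))
t=np.radians(40); n=-R(t)[:,2]
for y in (75,-75):
  for d in (80,40,0): print(y,d,inverse_kinematics(W(-116,y,59)+d*n,R(t)))
```

```text
True [ 525.44422572 -102.7275109   109.62292307] [-4.83156808  0.90476014 20.68054309]
[ 0.326  0.184 -0.277  2.035  0.063  0.93  -1.637]
[ 0.32561954  0.18417994 -0.27722618  2.03530155  3.20431069  0.2
  1.50449397]
15.5667 [716.9 -98.1 447.7]
[[-0.044 -0.425  0.904]
 [-0.997  0.074 -0.014]
 [-0.061 -0.902 -0.427]]
75 80 None
75 40 None
75 0 None
-75 80 None
-75 40 None
-75 0 None
```

Run:
```python
from workcell import *
from h import *
from scipy.spatial.transform import Rotation as Ro
for y in (75,0,-75):
  for t in np.radians([0,10,15,20,25,30,35,40,45,50,55,60,70,80]):
    n=-R(t)[:,2]; r=[]
    for ro in range(-180,180,15):
      for d in (3,60):
        q=inverse_kinematics(W(-116,y,59)+d*n,R(t)@Ro.from_euler('z',ro,degrees=True).as_matrix())
        if q is not None: r.append((ro,d,np.round(q,2).tolist()))
    print(y,round(np.degrees(t)),len(r),r[:1],r[-1:])
```

```text
75 0 48 [(-180, 3, [-0.22, 0.64, 0.22, 1.99, -0.26, 0.54, 1.67])] [(165, 60, [-0.33, 0.56, 0.36, 1.97, -0.31, 0.67, 1.98])]
75 10 48 [(-180, 3, [-0.14, 0.57, 0.08, 2.14, -0.06, 0.26, 1.47])] [(165, 60, [-0.23, 0.46, 0.2, 2.14, -0.16, 0.38, 1.83])]
75 15 48 [(-180, 3, [0.8, 0.96, -1.28, 2.16, 1.46, 0.96, 0.17])] [(165, 60, [-0.18, 0.43, 0.1, 2.22, 0.0, 0.24, 1.66])]
75 20 41 [(-180, 3, [0.81, 0.95, -1.28, 2.23, 1.61, 0.94, 0.03])] [(165, 60, [0.83, 0.75, -1.28, 2.26, 1.42, 0.82, 0.38])]
75 25 48 [(-180, 3, [0.81, 0.96, -1.28, 2.3, 1.77, 0.96, -0.11])] [(165, 60, [0.41, 0.47, -0.65, 2.35, 1.69, 0.37, 0.01])]
75 30 26 [(-180, 3, [0.81, 0.99, -1.28, 2.36, 1.94, 1.01, -0.25])] [(165, 3, [0.44, 0.67, -0.71, 2.38, 2.17, 0.58, -0.41])]
75 35 0 [] []
75 40 0 [] []
75 45 0 [] []
75 50 0 [] []
75 55 0 [] []
75 60 0 [] []
75 70 0 [] []
75 80 0 [] []
0 0 48 [(-180, 3, [-0.06, 0.64, 0.2, 1.99, -0.23, 0.54, 1.78])] [(165, 60, [-0.17, 0.56, 0.35, 1.96, -0.3, 0.67, 2.12])]
0 10 48 [(-180, 3, [0.07, 0.57, 0.01, 2.12, -0.02, 0.27, 1.59])] [(165, 60, [-0.03, 0.46, 0.15, 2.13, -0.18, 0.39, 2.0])]
0 15 48
[... 1060 characters left out ...]
 20 44 [(-180, 3, [1.15, 0.98, -1.28, 2.18, 1.56, 0.84, 0.44])] [(165, 60, [1.19, 0.79, -1.28, 2.2, 1.36, 0.73, 0.81])]
-75 25 44 [(-180, 3, [0.61, 0.6, -0.43, 2.27, 2.27, 0.19, -0.45])] [(165, 60, [0.8, 0.49, -0.64, 2.3, 1.59, 0.2, 0.48])]
-75 30 48 [(-180, 3, [0.84, 0.68, -0.7, 2.32, 2.33, 0.39, -0.44])] [(165, 60, [1.12, 0.66, -1.06, 2.36, 1.9, 0.46, 0.27])]
-75 35 24 [(-180, 3, [0.89, 0.73, -0.75, 2.38, 2.56, 0.51, -0.62])] [(165, 3, [0.87, 0.72, -0.72, 2.38, 2.59, 0.5, -0.39])]
-75 40 5 [(-180, 3, [0.86, 0.75, -0.68, 2.43, 2.81, 0.63, -0.84])] [(165, 3, [0.84, 0.75, -0.66, 2.43, 2.83, 0.63, -0.6])]
-75 45 0 [] []
-75 50 0 [] []
-75 55 0 [] []
-75 60 0 [] []
-75 70 0 [] []
-75 80 0 [] []
```

Run:
```python
from workcell import *
from h import *
from scipy.spatial.transform import Rotation as Ro
n40=-R(np.radians(40))[:,2]; e40=-np.cross(n40,ax()[1]); print(e40)
if e40[2]<0: e40=-e40
for y in (75,-75):
  C=W(-116,y,59)-4*e40
  for t in (28,30,32,34,36):
   for side in (-15,0,15):
    X,Y,Z=ax()
    out=[]
    for ro in (-20,-10,0,10,20,160,170,180,190,200):
      r=Ro.from_rotvec(np.radians(side)*X).as_matrix()@R(np.radians(t))@Ro.from_euler('z',ro,degrees=True).as_matrix()
      g=[inverse_kinematics(C+d*n40,r) for d in (-8,0,15)]
      out.append("".join("." if q is None else "x" for q in g))
    print(y,t,side,out)
```

```text
[ 0.76350172 -0.06236353  0.64278761]
75 28 -15 ['xxx', 'xxx', 'xxx', 'xxx', 'xxx', 'xxx', 'xxx', 'xxx', 'xxx', 'xxx']
75 28 0 ['xxx', 'xxx', 'xxx', 'xxx', 'xxx', 'xxx', 'xxx', 'xxx', 'xxx', 'xxx']
75 28 15 ['xxx', 'xxx', 'xxx', 'xxx', 'xxx', 'xxx', 'xxx', 'xxx', 'xxx', 'xxx']
75 30 -15 ['xxx', 'xxx', 'xxx', 'xxx', 'xxx', 'xxx', 'xxx', 'xxx', 'xxx', 'xxx']
75 30 0 ['xxx', 'xxx', 'xxx', 'xxx', 'xxx', 'xxx', 'xxx', 'xxx', 'xxx', 'xxx']
75 30 15 ['xxx', 'xxx', 'xxx', 'xxx', 'xxx', 'xxx', 'xxx', 'xxx', 'xxx', 'xxx']
75 32 -15 ['xx.', 'xxx', 'xxx', 'xxx', 'xxx', 'xxx', 'xxx', 'xxx', 'xxx', 'xxx']
75 32 0 ['xx.', 'xx.', 'xx.', 'xx.', 'xx.', 'xxx', 'xx.', 'xxx', 'xx.', 'xx.']
75 32 15 ['xxx', 'xxx', 'xx.', 'xxx', 'xxx', 'xxx', 'xx.', 'xx.', 'xx.', 'xx.']
75 34 -15 ['xx.', 'xx.', 'xx.', 'xx.', 'xx.', 'xx.', 'xx.', 'xx.', 'xx.', 'xx.']
75 34 0 ['...', '...', '...', '...', '...', 'xx.', 'x..', 'xx.', '...', '...']
75 34 15 ['x..', 'xx.', 'x..', 'x..', 'xx.', 'xx.', 'x..', 'x..', 'x..', 'x..']
75 36 -15 ['...', '...', '...', '...', '...', '...', '...', 'x..', '...', '...']
75 36 0 ['...', '...'
[... 652 characters left out ...]
x.', 'xx.', 'xx.', 'xx.', 'xx.', 'xx.', 'xxx', 'xx.']
-75 32 0 ['xxx', 'xxx', 'xxx', 'xxx', 'xxx', 'xxx', 'xxx', 'xxx', 'xxx', 'xxx']
-75 32 15 ['xxx', 'xxx', 'xxx', 'xxx', 'xxx', 'xxx', 'xxx', 'xxx', 'xxx', 'xxx']
-75 34 -15 ['x..', 'x..', 'x..', 'x..', 'x..', 'x..', 'x..', 'xx.', 'xx.', 'x..']
-75 34 0 ['xxx', 'xxx', 'xxx', 'xxx', 'xxx', 'xxx', 'xxx', 'xxx', 'xxx', 'xxx']
-75 34 15 ['xxx', 'xxx', 'xxx', 'xxx', 'xxx', 'xxx', 'xxx', 'xxx', 'xxx', 'xxx']
-75 36 -15 ['...', '...', '...', '...', '...', '...', '...', '...', 'x..', '...']
-75 36 0 ['xxx', 'xxx', 'xxx', 'xxx', 'xxx', 'xxx', 'xxx', 'xxx', 'xxx', 'xxx']
-75 36 15 ['xxx', 'xxx', 'xxx', 'xxx', 'xxx', 'xxx', 'xxx', 'xxx', 'xxx', 'xxx']
```

```bash
cat >> h.py <<'E'
def key(y,d,t,down=4):
    n=np.sin(np.radians(-40)); X,Y,Z=ax(); nn=n*X+np.cos(np.radians(40))*Z; e=np.cos(np.radians(40))*X+np.sin(np.radians(40))*Z
    return W(-116,y,59)-down*e+d*nn
E
python3 - <<'E'
from workcell import *
from h import *
r=np.radians
movep(W(-160,75,300),R(r(20)))
s=read_state(); print(s["time"],s["qpos"].round(2),s["ft_force"])
for p,t in [(W(-160,75,200),20),(W(-165,75,130),25),(W(-150,75,95),30),(key(75,15,30),30),(key(75,0,30),30),(key(75,-7,30),30)]:
    q=inverse_kinematics(p,R(r(t))); print(p.round(),t,None if q is None else q.round(2))
c=camera("wrist"); np.savez("w4.npz",**c); cv2.imwrite("pics/w4.png",c["image"])
E
```

```text
18.45 [-1.12  0.02  1.04  2.18  0.07  0.61 -1.79] [-0.54164335 -0.1864168   0.9426754 ]
[481. -24. 200.] 20 [-0.83  0.29  0.85  2.3  -0.55  0.34 -1.19]
[476. -23. 130.] 25 None
[491. -25.  95.] 30 None
[512. -26.  68.] 30 [-0.1   0.56 -0.04  2.43  2.8   0.39  1.71]
[522. -27.  56.] 30 [-0.26  0.62  0.17  2.42  3.11  0.4   1.38]
[526. -28.  51.] 30 [-0.26  0.63  0.17  2.41  3.11  0.4   1.37]
```

View pics/w4.png

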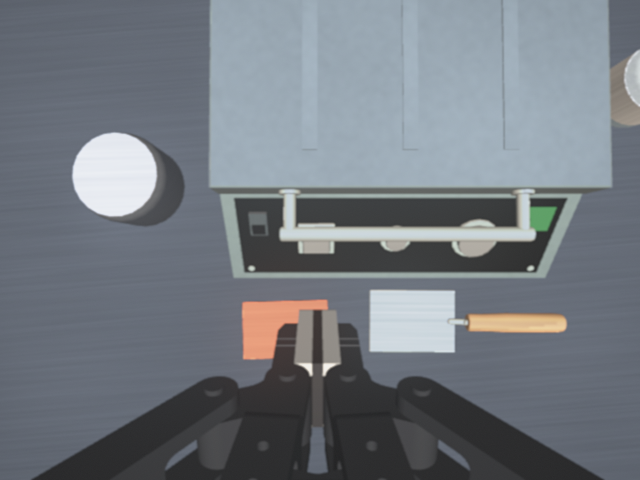

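```bash
cat > fit.py <<'E'
from workcell import *
from h import *
from scipy.spatial.transform import Rotation as Ro
from scipy.optimize import least_squares
import itertools
rng=np.random.default_rng(0); D=[]
while len(D)<60:
    p=np.array([rng.uniform(300,650),rng.uniform(-350,300),rng.uniform(60,450)])
    r=R(rng.uniform(-.3,.6))@Ro.from_euler('zx',[rng.uniform(-3,3),rng.uniform(-.3,.3)]).as_matrix()
    q=inverse_kinematics(p,r)
    if q is not None: D.append((q,p,r))
Q=np.array([d[0] for d in D]);P=np.array([d[1] for d in D]);RR=np.array([d[2] for d in D])
def fk(x,Q,sg):
    s1,s3,s5,s7=sg; o1,o7=x[:2]; L=x[2:].reshape(4,3)
    def z(a): return Ro.from_euler('z',np.atleast_1d(a))
    def y(a): return Ro.from_euler('y',np.atleast_1d(a))
    A=z(s1*Q[:,0]+o1); p=A.apply(L[0]); A=A*y(Q[:,1])*z(s3*Q[:,2]); p=p+A.apply(L[1]); A=A*y(Q[:,3])*z(s5*Q[:,4]); p=p+A.apply(L[2])
    A=A*y(Q[:,5])*z(s7*Q[:,6]+o7); p=p+A.apply(L[3]); return p,A
best=None
for sg in itertools.product([1,-1],repeat=4):
  for o1 in (0,np.pi/2,np.pi,-np.pi/2):
    x0=np.r_[o1,0,0,0,350,0,0,400,0,0,400,0,0,250]
    def f(x):
        p,A=fk(x,Q,sg); return np.r_[((p-P)/200).ravel(),(A.as_matrix()-RR).ravel()]
    s=least_squares(f,x0,max_nfev=60)
    if best is None or s.cost<best[0]: best=(s.cost,sg,s.x)
print(best[0],best[1],best[2].round(4))
np.savez("fk.npz",sg=best[1],x=best[2])
E
python3 fit.py
```

```text
6.04045117364156e-20 (-1, -1, -1, -1) [-0.000000e+00 -3.141600e+00  0.000000e+00 -2.130000e+01  3.203000e+02
  0.000000e+00 -3.750000e+01  5.297471e+02  0.000000e+00 -3.501000e-01
  4.207057e+02 -0.000000e+00  0.000000e+00  3.278904e+02]
```

```bash
cat >> h.py <<'E'
from scipy.spatial.transform import Rotation as Ro
from scipy.optimize import least_squares
LO=np.array([-2.91,-.3,-1.5,.17,-1.26,.16,-2.52])+.02; HI=np.array([2.91,2.13,1.42,2.43,4.41,1.93,2.52])-.02
def fk(q):
    k=np.load("fk.npz"); x=k["x"];L=x[2:].reshape(4,3); z=lambda a:Ro.from_euler('z',a);y=lambda a:Ro.from_euler('y',a)
    q=np.asarray(q); A=z(x[0]-q[0]);p=A.apply(L[0]);A=A*y(q[1])*z(-q[2]);p=p+A.apply(L[1]);A=A*y(q[3])*z(-q[4]);p=p+A.apply(L[2]);A=A*y(q[5])*z(-q[6]+x[1]);p=p+A.apply(L[3]);return p,A.as_matrix()
def ik(p,r,q0,reg=1e-3):
    q0=np.clip(q0,LO+1e-6,HI-1e-6)
    def f(q):
        a,A=fk(q); return np.r_[(a-p)/100,(A-r).ravel(),reg*(q-q0)]
    s=least_squares(f,q0,bounds=(LO,HI),xtol=1e-12,ftol=1e-12); 
    a,A=fk(s.x); return s.x,np.linalg.norm(a-p),np.abs(A-r).max()
def Rp(t): # tool x=+unit y
    r=R(t).copy(); r[:,:2]*=-1; return r
def clr(q): # worst clearances: bar axis to finger slab (half 13 in tool y), and lowest z
    p,A=fk(q); b=W(-110,0,104); v=b-p; Y=ax()[1]
    al=-(v@A[:,2])
    n=v-Y*(v@Y); return al, v@A[:,1]
E
python3 - <<'E'
from h import *
r=np.radians
for y in (75,-75):
    q=np.array([.81,.99,-1.28,2.36,1.94,1.01,-.25]) if y>0 else np.array([1.15,.98,-1.2,2.3,1.8,.84,.1])
    wp=[(key(y,-8,0),30),(key(y,0,0),30),(key(y,15,0),30),(W(-145,y,85),20),(W(-155,y,120),12),(W(-165,y,250),5)]
    for p,t in wp:
        q,ep,er=ik(p,Rp(r(t)),q); print(y,p.round(),t,q.round(3),round(ep,3),round(er,4),np.round(clr(q),1))
E
```

```text
75 [527. -28.  50.] 30 [ 0.797  1.017 -1.257  2.357  1.967  1.025 -0.255] 0.0 0.0 [44.5 30.2]
75 [522. -27.  56.] 30 [ 0.803  1.001 -1.27   2.369  1.952  1.022 -0.258] 0.0 0.0 [36.7 31.6]
75 [512. -26.  68.] 30 [ 0.816  0.97  -1.295  2.389  1.924  1.016 -0.263] 0.0 0.0 [21.9 34.2]
75 [496. -25.  85.] 20 [ 0.863  0.924 -1.371  2.29   1.562  0.98   0.025] 0.0 0.0 [ 5.9 39.4]
75 [486. -24. 120.] 12 [ 0.908  0.91  -1.471  2.182  1.266  1.075  0.268] 0.0 0.0 [-25.   40.7]
75 [476. -23. 250.] 5 [ 0.98   0.608 -1.48   1.979  0.733  1.131  0.697] 0.0 0.0 [-150.2   42.1]
-75 [ 515. -177.   50.] 30 [ 1.18   1.015 -1.235  2.3    1.96   0.796  0.127] 0.0 0.0 [44.5 30.2]
-75 [ 510. -177.   56.] 30 [ 1.191  0.998 -1.245  2.311  1.947  0.789  0.129] 0.0 0.0 [36.7 31.6]
-75 [ 500. -176.   68.] 30 [ 1.213  0.966 -1.264  2.331  1.921  0.776  0.133] 0.0 0.0 [21.9 34.2]
-75 [ 484. -175.   85.] 20 [ 1.214  0.914 -1.327  2.237  1.501  0.825  0.45 ] 0.0 0.0 [ 5.9 39.4]
-75 [ 474. -174.  120.] 12 [ 1.225  0.893 -1.417  2.133  1.207  0.982  0.674] 0.0 0.0 [-25.   40.7]
-75 [ 464. -173.  250.] 5 [ 1.275  0.657 -1.48   1.935  0.75   1.156  1.015] 0.0 0.0 [-150.2   42.1]
```

Run:
```python
from workcell import *
from h import *
a=read_state()["qpos"]; b=np.array([.98,.608,-1.48,1.979,.733,1.131,.697]); m=np.array([0,.1,-.2,1.7,.4,1.2,-.5])
print(fk(a)[0],read_state()["eef_pos"])
for s,e in((a,b),(a,m),(m,b)):
    for t in np.linspace(0,1,9):
        q=s+t*(e-s);p,A=fk(q); print(p.round(), A[:,2].round(2), (p-A[:,2]*328).round())
    print()
```

```text
[481.16956171 -24.00347678 300.01234281] [481.16956171 -24.00347678 300.01234281]
[481. -24. 300.] [ 0.34 -0.03 -0.94] [369. -15. 608.]
[474. -24. 282.] [ 0.26 -0.12 -0.96] [387.  15. 596.]
[465. -26. 256.] [ 0.17 -0.19 -0.97] [409.  37. 572.]
[455. -28. 226.] [ 0.08 -0.24 -0.97] [430.  49. 543.]
[446. -27. 199.] [-0.   -0.24 -0.97] [447.  53. 517.]
[442. -22. 183.] [-0.05 -0.22 -0.97] [459.  49. 502.]
[445. -16. 182.] [-0.06 -0.16 -0.99] [465.  37. 505.]
[458. -14. 203.] [-0.02 -0.08 -1.  ] [463.  14. 530.]
[476. -24. 250.] [ 0.09 -0.01 -1.  ] [448. -21. 577.]

[481. -24. 300.] [ 0.34 -0.03 -0.94] [369. -15. 608.]
[491. -28. 317.] [ 0.32 -0.06 -0.94] [384.  -8. 626.]
[499. -33. 333.] [ 0.31 -0.1  -0.95] [398.  -2. 644.]
[507. -39. 350.] [ 0.29 -0.13 -0.95] [411.   5. 661.]
[514. -45. 368.] [ 0.28 -0.17 -0.95] [424.  11. 678.]
[521. -51. 386.] [ 0.26 -0.21 -0.94] [435.  16. 696.]
[527. -59. 406.] [ 0.25 -0.24 -0.94] [446.  20. 714.]
[532. -67. 427.] [ 0.24 -0.27 -0.93] [454.  23. 732.]
[535. -76. 449.] [ 0.22 -0.31 -0.93] [462.  25. 752.]

[535. -76. 449.] [ 0.22 -0.31 -0.93] [462.  25. 752.]
[534. -72. 403.] [ 0.17 -0.31 -0.93] [479.  31. 710.]
[528. -68. 361.] [ 0.12 -0.31 -0.94] [490.  33. 671.]
[520. -63. 323.] [ 0.08 -0.29 -0.96] [496.  31. 637.]
[511. -57. 292.] [ 0.05 -0.25 -0.97] [496.  25. 609.]
[500. -49. 268.] [ 0.03 -0.2  -0.98] [490.  17. 589.]
[491. -40. 253.] [ 0.03 -0.14 -0.99] [481.   7. 577.]
[483. -32. 247.] [ 0.05 -0.08 -1.  ] [466.  -6. 573.]
[476. -24. 250.] [ 0.09 -0.01 -1.  ] [448. -21. 577.]
```

```bash
cat >> h.py <<'E'
def plan(y):
    q=np.array([.81,.99,-1.28,2.36,1.94,1.01,-.25]) if y>0 else np.array([1.15,.98,-1.2,2.3,1.8,.84,.1]); out=[]
    for p,t in [(key(y,12,0),30),(W(-145,y,85),20),(W(-155,y,120),12),(W(-165,y,250),5)]:
        q,ep,er=ik(p,Rp(np.radians(t)),q); assert ep<.3 and er<.01; out.append(q)
    return out[::-1]
E
python3 - <<'E'
from workcell import *
from h import *
for q in plan(75): goto_joints(q)
s=read_state(); print(s["time"],s["eef_pos"],key(75,12,0),s["ft_force"])
for n in("wrist","scene"):
    c=camera(n); np.savez(n+"5.npz",**c); cv2.imwrite(f"pics/{n}5.png",c["image"] if n=="wrist" else cv2.resize(c["image"][100:320,180:420],None,fx=3,fy=2.7))
E
```

```text
22.8667 [515.09440782 -26.97558345  66.58754607] [514.24891771 -26.52800433  65.62138288] [-0.07040559  0.58065788  0.82970021]
```

View pics/wrist5.png

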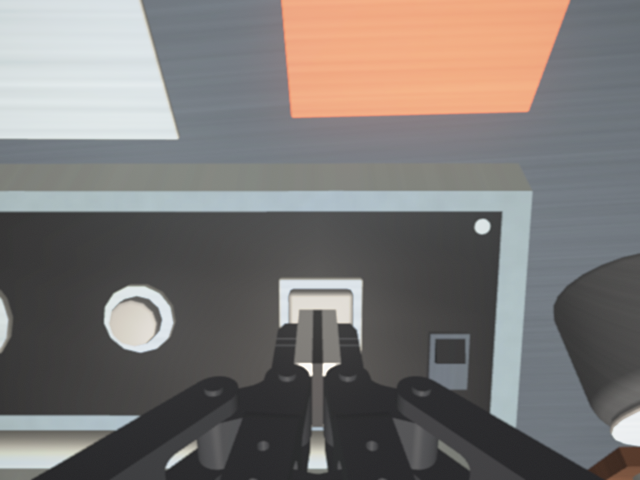

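View pics/scene5.png

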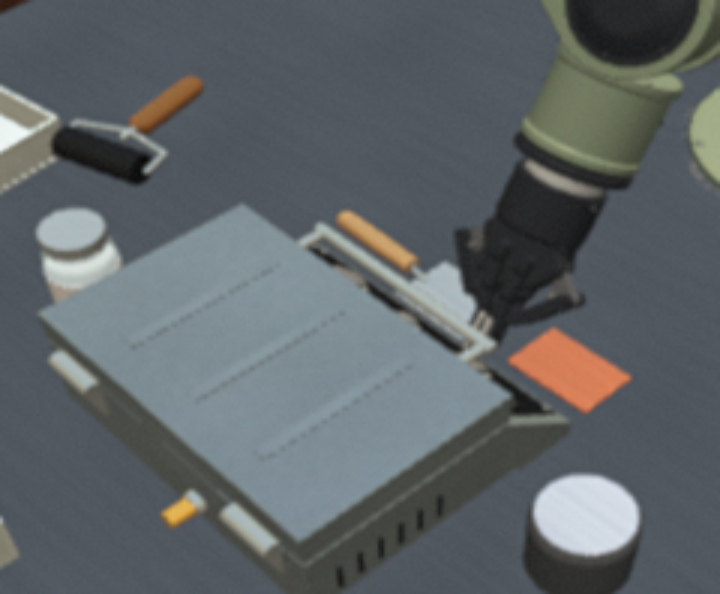

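```bash
cat > press.py <<'E'
from workcell import *
from h import *
import sys
y=float(sys.argv[1]); X,Y,Z=ax()
n=-np.sin(np.radians(40))*X+np.cos(np.radians(40))*Z
def st(l):
    s=read_state(); d=(s["eef_pos"]-key(y,0,0)); print(l,"d",round(d@n,2),"lat",round(d@Y,2),"F.n",round(s["ft_force"]@n,1),s["ft_force"].round(1),round(s["time"],2))
st("pre")
h=movel(key(y,-1,0),max_speed=20,guard=2); st(h)
h=movel(key(y,-12,0),max_speed=12,guard=12); st(h)
wait(.2); st("hold")
movel(key(y,12,0),max_speed=40); st("up")
c=camera("wrist"); cv2.imwrite(f"pics/pr{int(y)}.png",c["image"])
E
python3 press.py 75
```

```text
pre d 12.16 lat -0.39 F.n 0.4 [-0.2 -0.   0.3] 22.97
True d 0.89 lat -0.11 F.n 1.7 [ 0.1 -0.9  2.4] 23.51
True d -2.98 lat -0.05 F.n 15.1 [-7. -2. 14.] 24.06
hold d -2.96 lat -0.08 F.n 13.9 [-7.  -1.5 12.4] 24.26
up d 12.0 lat -0.15 F.n -0.1 [0.2 0.8 0. ] 24.78
```

```bash
python3 - <<'E'
from h import *
c=dict(np.load("wrist5.npz"))
for dn in (13,0,-13): print(dn,[proj(c,key(75+s,0,0,down=dn)).round(1) for s in (13,-13)])
print("stop",proj(c,key(0,0,0,down=0)),"panel low edge",proj(c,W(-150,75,18)),"rim edge",proj(c,W(-70,75,85)))
im=c["image"]; cv2.imwrite("pics/w5z.png",cv2.resize(im[260:400,90:400],None,fx=2.5,fy=2.5,interpolation=cv2.INTER_CUBIC))
E
python3 - <<'E'
import cv2
im=cv2.imread("pics/pr75.png"); cv2.imwrite("pics/pr75z.png",cv2.resize(im[260:400,90:400],None,fx=2.5,fy=2.5,interpolation=cv2.INTER_CUBIC))
E
```

```text
13 [array([351.4, 295.6]), array([286. , 295.6])]
0 [array([351.1, 327.1]), array([286.4, 327.1])]
-13 [array([350.8, 357.9]), array([286.7, 357.9])]
stop [132.21586254 327.06409595] panel low edge [318.6697615 195.1386779] rim edge [318.71828468 433.22291259]
```

View pics/pr75z.png

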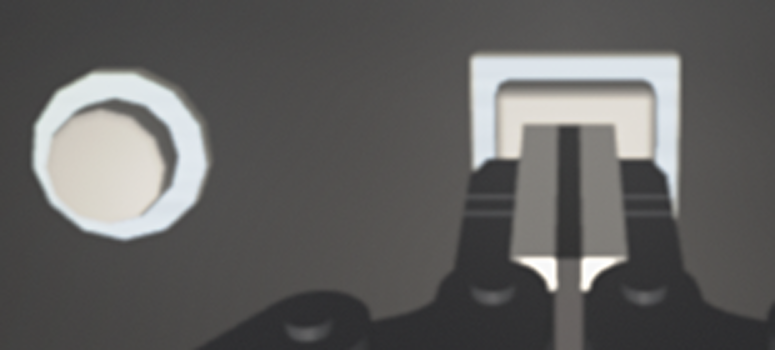

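Run:
```python
from workcell import *
from h import *
a=plan(75); b=plan(-75)
for q in (a[2],a[1],b[1],b[2],b[3]): goto_joints(q)
s=read_state(); print(s["time"],s["eef_pos"],key(-75,12,0))
c=camera("wrist"); cv2.imwrite("pics/w7.png",c["image"])
```

```text
27.225 [ 502.82141958 -176.21764472   66.34223202] [ 502.0374468  -176.03011127   65.62138288]
```

View pics/w7.png

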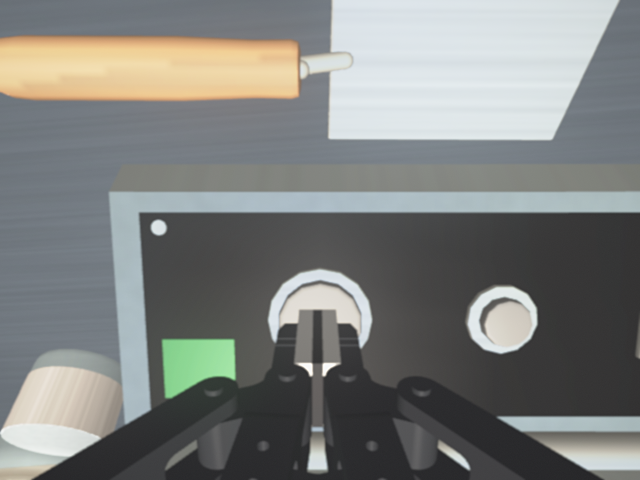

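```bash
cat > press2.py <<'E'
from workcell import *
from h import *
y=-75; X,Y,Z=ax()
n=-np.sin(np.radians(40))*X+np.cos(np.radians(40))*Z
for d in np.arange(5,-9,-1.):
    h=movel(key(y,d,0),max_speed=20,guard=14); s=read_state(); F=s["ft_force"]@n
    print(d,h,round((s["eef_pos"]-key(y,0,0))@n,2),round(F,1),round(s["time"],2))
    if h or F>13: break
wait(.2); print(read_state()["ft_force"]@n)
movel(key(y,12,0),max_speed=40)
c=camera("wrist"); cv2.imwrite("pics/w8.png",c["image"])
s=read_state(); print(s["time"],s["ft_force"])
E
python3 press2.py
```

```text
5.0 False 4.95 -0.2 27.77
4.0 False 4.0 -0.7 28.02
3.0 False 2.99 0.9 28.27
2.0 False 1.97 2.7 28.52
1.0 False 0.98 3.2 28.77
0.0 False -0.03 3.4 29.02
-1.0 False -1.02 2.9 29.27
-2.0 False -2.02 4.7 29.52
-3.0 False -2.95 8.3 29.77
-4.0 False -3.33 35.5 30.02
35.104487840698425
30.825 [ 0.0669194  -0.21603329 -0.44064268]
```

Run:
```python
from workcell import *
from h import *
b=plan(-75)
for q in b[2::-1]: goto_joints(q)
q=b[0]+[0.55,-.3,0,0,0,0,0]; print(fk(q)[0]); goto_joints(q)
for n in("top","scene","wrist"):
    c=camera(n); np.savez(n+"9.npz",**c)
    cv2.imwrite(f"pics/{n}9.png",c["image"])
c=dict(np.load("scene9.npz")); X=cloud(c)
for x,y in ((-40,0),(50,120),(50,-120),(50,0)):
    u,v=proj(c,W(x,y,121)).round().astype(int); print("lid top",x,y,X[v,u].round(1))
t0=dict(np.load("top0.npz"));t=dict(np.load("top9.npz"))
for nm,box in dict(tin=(232,222,278,268),jar=(442,195,490,235),off=(288,290,338,328),knife=(340,288,436,328),mug=(95,300,160,345),loupe=(115,240,150,275),brayer=(500,250,560,340)).items():
    a=t0["image"][box[1]:box[3],box[0]:box[2]].astype(np.float32).mean(2);b2=t["image"][box[1]:box[3],box[0]:box[2]].astype(np.float32).mean(2)
    print(nm,cv2.phaseCorrelate(a,b2),np.abs(a-b2).mean())
print(read_state()["time"],read_state()["ft_force"])
```

```text
[ 303.29065036 -397.0265234   341.97349881]
lid top -40 0 [ 597.2 -106.   123.7]
lid top 50 120 [693.6   4.1 121.2]
lid top 50 -120 [ 674.  -234.8  120.5]
lid top 50 0 [ 686.4 -112.4  124.9]
tin ((-0.09111971287629217, 0.01701727772460515), 0.9443713277578354) 1.1784813
jar ((-0.04291430063604551, -0.057229576709293184), 0.9779291860759258) 2.0814238
off ((-0.24432621466848303, -0.0064226747584719135), 0.9674695496559143) 1.2196493
knife ((0.017185422043752396, 0.005193709821060821), 1.0006374632318815) 1.2171005
mug ((-0.007766283969893095, 0.48214431933525503), 1.004312162929111) 1.1098574
loupe ((0.024963653144173037, 0.017682799715569075), 1.0110310444861283) 1.4435374
brayer ((0.025271878169121464, -0.013767147414178282), 0.9916653265776457) 1.3837037
33.55 [ 0.02317819  0.31984424 -0.46429135]
```

View pics/top9.png

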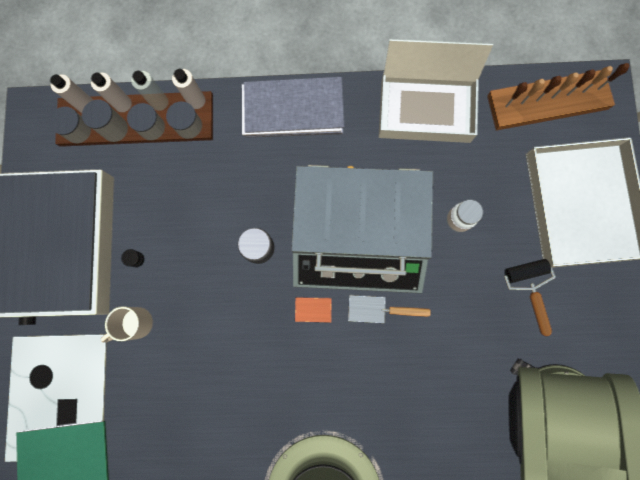

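View pics/scene9.png

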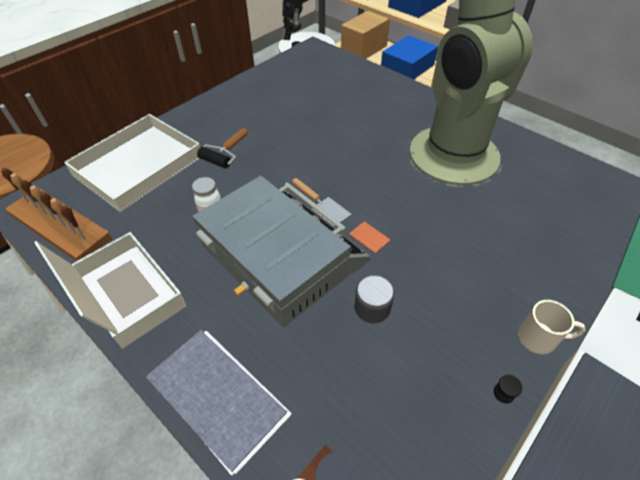

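```bash
python3 -c "
from workcell import *
finish_job()"
```

```text
the job is handed in; nothing more can be done
```

I shut the lid, pressed the pump key and then the start key, backed the arm clear, and handed the job in at about 34 s on the robot's clock. I never saw the plate after the lid shut, so whether it stayed put rests only on the slow closing.

- **Lid:** I pushed it down slowly on the middle of the handle bar with closed fingers. It met a firm stop at TCP height 109.6 mm (110 expected) with about 20 N. Afterwards the top measured 120.5 to 125 mm at four points against 121 nominal, so flat and shut within camera error. The first push, at 60 mm/s, tripped a 15 N force guard straight away. I went on at 35 mm/s with no further trips until the intended stop.
- **Approach to the keys:** The arm could not reach a 40 degree tilt at both keys, so I pressed at 30 degrees along the panel normal. By my calculation the fingers cleared the handle by about 14 mm.
- **Start key:** It was pressed in small steps. The fingers touched it about 3 mm above its estimated height, and it bottomed about 6 mm further down. The last step went to 35 N at the fingertips, more than I intended.
- **Pump key:** It stopped at the same depth with 15 N, and the force returned to zero when I let go. I did not log its full travel, so "fully down" is inferred from the start key's profile.
- **Stop key and surroundings:** I never moved the fingers onto the stop key. The objects around the unit showed shifts of at most 0.5 pixel (about 1 mm) between the first and last top pictures, so as far as the pictures show, nothing moved.

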